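# Clear the viewer and set its screen

## Task

Somebody left a specimen cup on the stage of the dish viewer, under its tinted screen. Take the cup out, set it down upright inside the shallow steel tray (do not drop it), and then lower the screen to 30 degrees above the stage so that it stays there by itself when you let go. Leave the dish on the stage where it lies, and do not disturb the timer and the two bottles on the bench.

Things in the scene. Friction and masses are not known exactly. Their poses are not given: they have to be found in the camera images.
- viewer: Dish viewer, fixed to the bench: a grey light box 240 (x) x 250 (y) x 50 mm high with a flat white stage on top (50 mm above the bench). Origin: centre of its underside. Its -x side is the front, towards the robot; its yaw varies. The screen is hinged along the rear of the box.
- hinge (a point): Middle of the screen's hinge axis: at (110, 0, 70) mm in the viewer's frame, so 20 mm above the stage. The axis is the viewer's y axis. The screen is a flat tinted panel in a black frame, 230 mm wide along this axis, 6 mm thick, reaching to 164 mm from the axis, towards the front and up.
- screen (a joint): Angle of the tinted screen above horizontal, rad: 0 = shut, level, 20 mm above the stage; 0.524 = 30 degrees. Starts at 53 to 59 degrees, leaning forward over the stage; a stop prevents more than 1.08 (62 degrees). The hinge is stiff (0.5 N m of friction), so the screen (250 g) stays where it is left; about 2 N down at the front bar lowers it, 4 N raises it.
- screen_bar (a point): Middle of the screen's front handle: a straight round steel bar, 10 mm in diameter, 180 mm long, parallel to the hinge axis, in the screen's plane 205 mm from it, carried by rods at its ends, with an open gap of 36 mm between bar and panel. Can be pinched from above, fingers in front of and behind it; it turns in the fingers. Moves with the screen: 205 mm x sine of the angle above the hinge.
- cup: Specimen cup with screw lid, 30 to 65 g, 65 mm in diameter at the lid, 67 mm high, body 58 mm wide. Origin: centre of its underside; z up. It stands on the left or right half of the stage, partly under the leaning screen, which blocks a gripper from straight above: reach in from the front with the tool tilted some 30 to 50 degrees, and draw the cup out the same way.
- dish: Flat round petri dish, 84 mm in diameter, 15 mm high, lying on the other half of the stage, its centre at least 105 mm from the cup's. Origin: centre of its underside. Leave it there.
- tray: Shallow square stainless tray, fixed to the bench, 160 x 160 mm outside, rim 14 mm high, walls and floor 4 mm thick. Origin: centre of its underside, on the bench; yaw varies. Nothing else is in it.
- timer: Bench timer standing on the bench beyond the tray, 36 x 68 x 64 mm high; origin at the centre of its underside. Do not disturb.
- bottle: Culture bottle standing on the bench between tray and viewer, further back, 34 mm in diameter, 117 mm high; origin at the centre of its underside. Do not disturb.
- bottle_left: Culture bottle standing to the left of the viewer, 34 mm in diameter, 117 mm high; origin at the centre of its underside. Do not disturb.
Mind the look-alikes: they are no part of the job. Leave any red or turquoise look-alike of the cup alone.

How it is judged:
By the outcome, as a careful person would: the job done as asked, in the order asked, and still so for the second after the job is handed in, with the robot touching nothing.
It also fails if it takes over 64 s, if anything falls off the work surface, if the arm or the gripper's body presses on something with over 40 N, if the wrist force passes 120 N, or if a joint passes its speed limit or range.

## Robot

A 7-joint arm with a two-finger parallel gripper is mounted at the origin on a cart in front of the work surface, level with it; the furniture and walls round the work are solid. World frame = base frame: x ahead of the robot, y to its left, z up, the work surface at z = 0. Lengths are in m, angles in rad, forces in N, time in s.
With the tool pointing down it reaches from about 0.425 to 0.825 m from the base axis. Payload 3.6 kg.
Tool frame: the origin (TCP) lies at the very end of the fingers, on their centre line; the grasp point (between the pads) lies 19 mm behind it; z points along the fingers, y is the line along which they close (so a half turn about z gives the same grasp; the last joint's range is limited). The gripper opens to 85 mm and grips with 20 to 120 N. Pads are 22 mm wide; open, the fingers measure 114 mm over their backs; the gripper's body (76 mm by 85 mm) begins 54 mm behind the grasp point. The pads swing forward as they close: fully open they stand 13 mm farther back than shut.
Start: joints at [1.31, 0.615, -0.013, 1.423, 0.008, 1.103, -0.04], TCP at [0.151, -0.632, 0.231] pointing down, gripper open.
Joint ranges: [-3.12, 3.12], [-0.3, 2.06], [-1.34, 1.32], [0.26, 2.42], [-1.36, 4.5], [0.01, 1.98], [-2.84, 2.84]. Speed limits (rad/s): [2.79, 2.79, 3.14, 3.14, 3.14, 3.14, 3.14].

## Interface

Orientations are given as a rotation vector (axis times angle).
In Python, from rig import read_state, capture, close_job, find_in, outline_of, pinpoint gives the robot as it stands.
- The arm moves only by the shell command python3 -m creep 'ROWS' [FORCE]. ROWS is JSON, a list of rows, each a list of 5 numbers: the shift along the tool's x, y, z in m, then the turn about the tool's z in rad, then the closure, from -1 (fully open) to 1 (shut). A call has exactly 5 rows; each row shifts and turns the commanded pose from where the row before left it, along the tool's axes as they then stand; what a row does not reach is not made up. A row lasts 1/8 s, in which the tool goes at most 62.5 mm and 10.7 degrees, less where a joint would pass 70% of its speed; a pose out of reach is approached as far as the arm can. A call is refused whole if a number of a shift passes 0.0625 or a number of a turn 0.188, either way. A call with a gripper value outside its range is refused whole. The fingers move at their own pace and stop on an object; FORCE is the grip in N (left out, the last holds). Time passes only in rows, so rows that do not move let the fingers close, or fill a call up. It gives the time, the measured TCP pose, the force, the opening and the grip force at its end, in the units of the state.
- read_state(): the state, without advancing time (a new reading comes with each control period).
- capture(name): name is "scene" or "side" or "wrist"; returns a dict with "image" (400x640x3 uint8, red, green, blue), "range_z" (400x640 float32, m along the optical axis (not along the pixel's ray), 0 where there is no reading), "fx", "fy", "cx", "cy" (pixels), "R" (3x3) and "t" (3): a world point X has camera coordinates R X + t; the wrist camera has in their place "mount" (4x4, takes a point from camera to tool coordinates, whose origin is the TCP and whose axes are the flange's). Camera axes: x right, y down, z forward; pixel columns grow to the right and rows downward; lengths in m; the calibration is good to about 2 mm. A picture is of the moment at which its call begins: read the wrist's pose just before it.
- close_job(): hands the job in; it is judged then, once.
Trained networks look in the newest picture that a camera, given by its name, has taken for a name from the list of things; names that differ only in an ending like _2 or _b are one class to them, and where a whole thing is asked for, a point or a joint stands for the part that bears it (a point fixed in the world has none). Each returns a list of dicts, best first, with "p" (0 to 1); they miss things now and then, are a little off and sometimes report something else, mostly with a low value. They report only what shows in the picture. A call takes as long as a camera call. They do not tell look-alikes from the thing itself.
- find_in(camera, name): "bbox" ([centre column, centre row, width, height] in pixels, round what is visible of it).
- outline_of(camera, name): "mask" (400x640 bool, what is visible of it) and "bbox" ([centre column, centre row, width, height] in pixels, round what is visible of it).
- pinpoint(camera, name): "centre" ([column, row] in pixels: a listed point, or the origin of a listed thing).
The state is a dict: "time": time; "joint_pos": joint angles; "joint_vel": joint speeds; "joint_torque": joint torques, N m; "position": TCP position; "orientation": TCP orientation; "force": force on the tool from outside, world axes, zero at the start; "moment": the same for the moment, N m; "opening": opening from 0.0 (shut) to 1.0 (fully open); "grip_force": force on a finger pad.
Only numpy, scipy, OpenCV 4.12 (cv2) and the standard library are available. Lean on these libraries where they do the work, as an engineer would, in place of code of your own. Each camera call takes 0.05 s, during which the arm holds its last target. There are 200 camera calls.

## Working session

There is one attempt and no reset: what is moved stays moved. The work goes in short steps, Python scripts to look and compute and a shell command to move; the robot and the scene stay as the last step left them, time stands still between calls to the robot, and variables do not carry over. Pictures are saved under pics/ and viewed, at most 10 in all, crops included, and the job is handed in when it is done.

```bash
ls; mkdir -p pics
cat > h.py <<'E'
import numpy as np,cv2
from scipy.spatial.transform import Rotation as Ro
from rig import *
def cam(name):
    s=read_state(); c=capture(name)
    if 'mount' in c:
        T=np.eye(4);T[:3,:3]=Ro.from_rotvec(s['orientation']).as_matrix();T[:3,3]=s['position']
        M=T@c['mount']; c['R']=M[:3,:3].T; c['t']=-c['R']@M[:3,3]
    return c
def pts(c,mask=None):
    z=c['range_z']; v,u=np.mgrid[:z.shape[0],:z.shape[1]]
    m=z>0
    if mask is not None: m&=mask
    P=np.stack([(u[m]-c['cx'])/c['fx']*z[m],(v[m]-c['cy'])/c['fy']*z[m],z[m]],1)
    return (P-c['t'])@c['R']
def ray(c,px,h):
    d=c['R'].T@np.array([(px[0]-c['cx'])/c['fx'],(px[1]-c['cy'])/c['fy'],1]); o=-c['R'].T@c['t']
    return o+d*(h-o[2])/d[2]
def save(c,n): cv2.imwrite(f'pics/{n}.png',c['image'][:,:,::-1])
E
python3 - <<'E'
from h import *
np.set_printoptions(precision=3,suppress=True)
for n in('scene','side'):
    c=cam(n);save(c,n); print(n,-c['R'].T@c['t'])
    for k in('viewer','screen','screen_bar','hinge','cup','dish','tray','timer','bottle','bottle_left'):
        for o in outline_of(n,k)[:3] if k!='hinge' else []:
            if o['p']<.3: continue
            P=pts(c,o['mask']); print(k,round(o['p'],2),np.round(o['bbox']),'med',np.median(P,0),'lo',np.percentile(P,2,0),'hi',np.percentile(P,98,0))
        for o in pinpoint(n,k)[:2]:
            print('   pin',k,round(o['p'],2),np.round(o['centre'],1), ray(c,o['centre'],{'hinge':.07,'cup':.05,'dish':.05}.get(k,0)))
E
```

```text
pics
scene [-0.278 -0.473  1.052]
viewer 0.67 [291. 173.  89.  90.] med [0.565 0.205 0.049] lo [0.449 0.087 0.015] hi [0.683 0.278 0.239]
   pin viewer 0.72 [302.2 200.1] [0.566 0.164 0.   ]
screen 0.68 [302. 145.  64.  31.] med [0.601 0.177 0.182] lo [0.557 0.07  0.075] hi [0.677 0.265 0.24 ]Traceback (most recent call last):
  File "<stdin>", line 9, in <module>
ValueError: it knows: bottle, bottle_left, cup, dish, hinge, screen_bar, timer, tray, viewer
```

Run:
```python
from h import *
np.set_printoptions(precision=3,suppress=True)
for n in('scene','side'):
    c=cam(n);save(c,n); print(n,-c['R'].T@c['t'])
    for k in('viewer','screen','screen_bar','hinge','cup','dish','tray','timer','bottle','bottle_left'):
        for o in outline_of(n,k)[:3] if k!='hinge' else []:
            if o['p']<.3: continue
            P=pts(c,o['mask']); print(k,round(o['p'],2),np.round(o['bbox']),'med',np.median(P,0),'lo',np.percentile(P,2,0),'hi',np.percentile(P,98,0))
        for o in pinpoint(n,k)[:2] if k!='screen' else []:
            print('   pin',k,round(o['p'],2),np.round(o['centre'],1), ray(c,o['centre'],{'hinge':.07,'cup':.05,'dish':.05,'screen_bar':.24}.get(k,0)))
a=cv2.imread('pics/scene.png');cv2.imwrite('pics/scene2.png',cv2.resize(a[80:330,140:460],(800,600)))
```

```text
scene [-0.278 -0.473  1.052]
   pin viewer 0.65 [303.3 200.7] [0.566 0.16  0.   ]
screen 0.91 [300. 144.  68.  31.] med [0.599 0.183 0.187] lo [0.557 0.072 0.077] hi [0.678 0.275 0.24 ]
screen_bar 0.8 [302. 147.  62.  33.] med [0.6   0.181 0.183] lo [0.557 0.073 0.082] hi [0.671 0.272 0.24 ]
   pin screen_bar 0.95 [296.9 139.1] [0.554 0.161 0.24 ]
   pin hinge 0.81 [320.7 160. ] [0.683 0.173 0.07 ]
cup 0.95 [290. 167.  20.  31.] med [0.58  0.218 0.111] lo [0.561 0.196 0.003] hi [0.688 0.33  0.119]
cup 0.8 [267. 156.  21.  24.] med [0.624 0.345 0.06 ] lo [0.605 0.326 0.004] hi [0.659 0.379 0.068]
cup 0.75 [228. 223.  21.  31.] med [0.347 0.255 0.063] lo [0.326 0.236 0.005] hi [0.38  0.293 0.069]
   pin cup 0.8 [245.8 183.9] [0.493 0.315 0.05 ]
   pin cup 0.76 [289.6 174.8] [0.595 0.228 0.05 ]
dish 0.43 [290. 168.  22.  28.] med [0.579 0.218 0.11 ] lo [0.561 0.196 0.052] hi [0.617 0.253 0.119]
tray 0.93 [396. 284.  89.  66.] med [ 0.444 -0.217  0.003] lo [ 0.361 -0.296 -0.002] hi [ 0.53  -0.137  0.014]
   pin tray 0.83 [392.5 285.8] [ 0.435 -0.208  0.   ]
   pin timer 0.41 [297.1 137.4
[... 1330 characters left out ...]
.8 309.3] [ 0.657 -0.316  0.05 ]
tray 0.86 [291. 298.  78.  62.] med [ 0.447 -0.224  0.006] lo [ 0.369 -0.303  0.003] hi [ 0.528 -0.136  0.016]
   pin tray 0.78 [288.4 297.3] [ 0.447 -0.218  0.   ]
timer 0.91 [392. 299.  19.  44.] med [ 0.665 -0.286  0.038] lo [ 0.655 -0.306  0.001] hi [ 0.693 -0.242  0.067]
   pin timer 0.72 [393.9 308.4] [ 0.681 -0.265  0.   ]
bottle 0.82 [378. 252.  18.  42.] med [ 0.665 -0.148  0.056] lo [ 0.651 -0.155  0.001] hi [ 0.695 -0.003  0.119]
   pin bottle 0.56 [379.1 272.1] [ 0.67  -0.142  0.   ]
bottle_left 0.69 [312. 150.   8.  21.] med [0.518 0.445 0.069] lo [0.504 0.432 0.033] hi [0.537 0.456 0.117]
   pin bottle_left 0.65 [311.6 167.7] [0.521 0.472 0.   ]
```

View pics/scene.png

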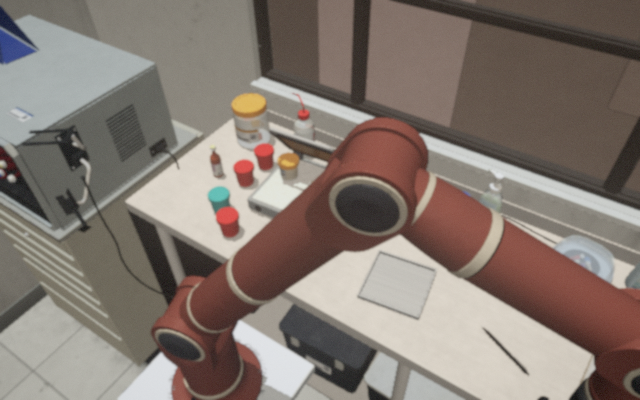

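View pics/side.png

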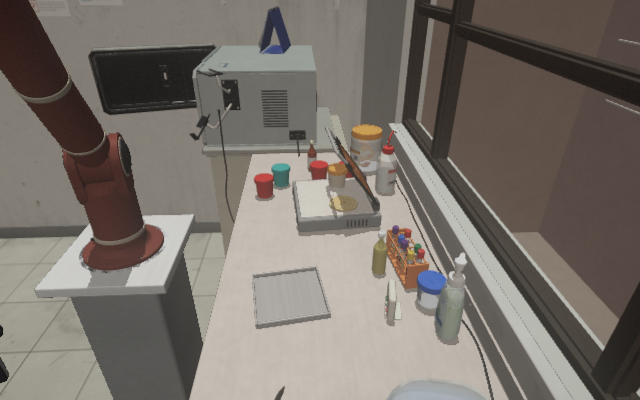

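The pictures show the orange‑lidded cup at scene px (289,168), about (0.59, 0.226) on the stage. The dish is at side px (343,204) and the tray at scene px (397,284). Two or three red cups and a turquoise one are look-alikes. Rows only turn about the tool's z, so I'll check the axes and see how the arm behaves at its limits, since I need a tilt.

```bash
python3 - <<'E'
from h import *
np.set_printoptions(precision=3,suppress=True)
s=read_state();print(Ro.from_rotvec(s['orientation']).as_matrix(),s['position'],s['joint_pos'])
E
python3 -m creep '[[0,0,-0.06,0,-1],[0,0,-0.06,0,-1],[0,0,-0.06,0,-1],[0,0,-0.06,0,-1],[0,0,-0.06,0,-1]]' 30
python3 -c "
from h import *
s=read_state();print(Ro.from_rotvec(s['orientation']).as_matrix().round(3),s['position'],s['joint_pos'])"
```

```text
[[ 0.973  0.232  0.   ]
 [ 0.232 -0.973  0.   ]
 [ 0.    -0.    -1.   ]] [ 0.151 -0.632  0.231] [ 1.31   0.615 -0.013  1.423  0.008  1.103 -0.04 ]
time: 2.72
position: [0.1504, -0.6317, 0.5339]
orientation: [3.119, 0.366, 0.0]
force: [0.8, -1.6, 1.0]
opening: 1.002
grip_force: 0.0
[[ 0.973  0.232  0.   ]
 [ 0.232 -0.973 -0.001]
 [ 0.     0.001 -1.   ]] [ 0.15037214 -0.63168843  0.53393364] [ 1.30175698  0.568904    0.00467615  0.67171849 -0.00263247  1.89949863
 -0.03216806]
```

```bash
python3 -m creep '[[0,0,-0.06,0,-1],[0,0,-0.06,0,-1],[0,0,-0.06,0,-1],[0,0,0,0,-1],[0,0,0,0,-1]]'
python3 -c "
from h import *
s=read_state();print(Ro.from_rotvec(s['orientation']).as_matrix().round(3),s['position'].round(3),s['joint_pos'].round(3))"
```

```text
time: 3.35
position: [0.1392, -0.5839, 0.6242]
orientation: [3.026, 0.356, 0.017]
force: [0.2, -0.7, -0.9]
opening: 1.0
grip_force: 0.0
[[ 0.973  0.231  0.022]
 [ 0.232 -0.968 -0.092]
 [ 0.     0.095 -0.995]] [ 0.139 -0.584  0.624] [ 1.250e+00  4.630e-01  1.330e-01  6.050e-01 -6.800e-02  1.982e+00
 -1.000e-03]
```

```bash
for i in 1 2; do python3 -m creep '[[0,0.02,-0.06,0,-1],[0,0.02,-0.06,0,-1],[0,0.02,-0.06,0,-1],[0,0.02,-0.06,0,-1],[0,0.02,-0.06,0,-1]]' | head -2
python3 -c "
from h import *
s=read_state();print(Ro.from_rotvec(s['orientation']).as_matrix().round(3)[:,2],s['position'].round(3),s['joint_pos'].round(3))"; done
```

```text
time: 3.98
position: [0.1294, -0.5438, 0.7332]
[ 0.074 -0.308 -0.948] [ 0.129 -0.544  0.733] [ 1.223e+00  3.450e-01  1.760e-01  4.950e-01 -7.900e-02  1.982e+00
 -1.000e-03]
time: 4.6
position: [0.1113, -0.4678, 0.8339]
[ 0.118 -0.495 -0.861] [ 0.111 -0.468  0.834] [ 1.142  0.197  0.269  0.434 -0.088  1.982 -0.002]
```

```bash
cat > st.py <<'E'
from h import *
s=read_state();R=Ro.from_rotvec(s['orientation']).as_matrix();p=s['position'];z=R[:,2]
d=np.degrees
print('t',round(s['time'],2),'p',p.round(3),'az',d(np.arctan2(p[1],p[0])).round(1),'r',np.hypot(*p[:2]).round(3),'tilt',d(np.arccos(-z[2])).round(1),'tiltaz',d(np.arctan2(z[1],z[0])).round(1),'x',R[:,0].round(2),'y',R[:,1].round(2),'z',z.round(2),'j',s['joint_pos'].round(2),'F',np.round(s['force'],1),'op',round(s['opening'],2),'g',np.round(s['grip_force'],1))
E
for i in 1 2; do python3 -m creep '[[0.06,0,-0.01,0,-1],[0.06,0,-0.01,0,-1],[0.06,0,-0.01,0,-1],[0.06,0,-0.01,0,-1],[0.06,0,-0.01,0,-1]]' >/dev/null; python3 st.py; done
```

```text
t 5.22 p [ 0.382 -0.367  0.82 ] az -43.9 r 0.529 tilt 33.5 tiltaz -74.9 x [0.97 0.24 0.01] y [ 0.19 -0.81  0.55] z [ 0.14 -0.53 -0.83] j [ 0.24  0.34  0.84  0.36 -0.08  1.98 -0.4 ] F [0.3 0.2 1.7] op 1.0 g 0.0
t 5.85 p [ 0.57  -0.249  0.76 ] az -23.6 r 0.622 tilt 35.7 tiltaz -72.0 x [0.97 0.26 0.04] y [ 0.19 -0.79  0.58] z [ 0.18 -0.55 -0.81] j [-0.06  0.58  1.32  0.26 -0.46  1.98 -0.64] F [-0.4 -0.6 -0.2] op 1.0 g 0.0
```

```bash
for i in 1 2; do python3 -m creep '[[0.02,-0.045,-0.035,0,-1],[0.02,-0.045,-0.035,0,-1],[0.02,-0.045,-0.035,0,-1],[0.02,-0.045,-0.035,0,-1],[0.02,-0.045,-0.035,0,-1]]' >/dev/null; python3 st.py; done
```

```text
t 6.47 p [0.623 0.    0.755] az 0.0 r 0.623 tilt 42.1 tiltaz -62.5 x [0.94 0.32 0.13] y [ 0.16 -0.74  0.66] z [ 0.31 -0.59 -0.74] j [-0.52  0.61  1.16  0.26 -0.12  1.98 -0.99] F [ 1.  -0.7  0.3] op 1.0 g 0.0
t 7.1 p [0.621 0.257 0.685] az 22.5 r 0.673 tilt 46.7 tiltaz -53.7 x [0.89 0.4  0.22] y [ 0.14 -0.71  0.69] z [ 0.43 -0.59 -0.69] j [-0.89  0.76  1.2   0.26 -0.07  1.98 -1.31] F [ 0.3 -0.9 -0.9] op 0.99 g 0.0
```

Run:
```python
from h import *
c=cam('scene');P=pts(c)
for x0 in np.arange(-.2,1.0,.2):
    print(round(x0,1),[ (lambda q: round(float(np.percentile(q,99)),2) if len(q)>20 else None)(P[(P[:,0]>x0)&(P[:,0]<x0+.2)&(P[:,1]>y0)&(P[:,1]<y0+.2),2]) for y0 in (.3,.5,.7,.9,1.1)])
```

```text
-0.2 [None, None, -0.89, -0.89, -0.89]
0.0 [0.62, 0.33, 0.33, 0.07, -0.21]
0.2 [0.67, 0.33, 0.33, 0.46, 0.41]
0.4 [0.09, 0.33, 0.33, 0.37, 0.39]
0.6 [0.15, 0.15, 0.01, None, None]
0.8 [0.18, 0.41, 0.37, 0.33, 0.27]
```

```bash
for i in 1 2; do python3 -m creep '[[-0.005,-0.03,-0.05,0,-1],[-0.005,-0.03,-0.05,0,-1],[-0.005,-0.03,-0.05,0,-1],[-0.005,-0.03,-0.05,0,-1],[-0.005,-0.03,-0.05,0,-1]]' >/dev/null; python3 st.py; done
```

```text
t 7.78 p [0.505 0.448 0.682] az 41.6 r 0.675 tilt 52.9 tiltaz -39.8 x [0.78 0.51 0.36] y [ 0.13 -0.69  0.71] z [ 0.61 -0.51 -0.6 ] j [-1.25  0.82  1.32  0.26 -0.06  1.98 -1.5 ] F [ 0.7 -2.9  1.1] op 1.0 g 0.0
t 8.4 p [0.355 0.6   0.646] az 59.4 r 0.697 tilt 58.0 tiltaz -27.7 x [0.65 0.6  0.47] y [ 0.13 -0.7   0.71] z [ 0.75 -0.39 -0.53] j [-1.55  0.9   1.32  0.26  0.01  1.98 -1.71] F [-0.9  0.2 -0.3] op 1.0 g 0.0
```

```bash
for i in 1 2; do python3 -m creep '[[-0.02,-0.025,-0.05,0,-1],[-0.02,-0.025,-0.05,0,-1],[-0.02,-0.025,-0.05,0,-1],[-0.02,-0.025,-0.05,0,-1],[-0.02,-0.025,-0.05,0,-1]]' >/dev/null; python3 st.py; done
```

```text
t 9.03 p [0.168 0.702 0.598] az 76.6 r 0.722 tilt 62.5 tiltaz -15.1 x [0.49 0.66 0.57] y [ 0.18 -0.71  0.68] z [ 0.86 -0.23 -0.46] j [-1.83  0.99  1.32  0.26  0.06  1.98 -1.91] F [0.1 0.3 0.8] op 1.0 g 0.0
t 9.65 p [-0.036  0.752  0.522] az 92.7 r 0.753 tilt 65.8 tiltaz -2.9 x [0.33 0.69 0.65] y [ 0.25 -0.72  0.64] z [ 0.91 -0.05 -0.41] j [-2.09  1.11  1.32  0.26  0.05  1.98 -2.11] F [ 0.2  0.5 -0.5] op 1.0 g 0.0
```

```bash
for i in 1 2; do python3 -m creep '[[-0.026,0.042,0.0365,0,-1],[-0.026,0.042,0.0365,0,-1],[-0.026,0.042,0.0365,0,-1],[-0.026,0.042,0.0365,0,-1],[-0.026,0.042,0.0365,0,-1]]' >/dev/null; python3 st.py; done
```

```text
t 10.28 p [0.115 0.541 0.508] az 78.0 r 0.554 tilt 65.8 tiltaz -3.0 x [0.33 0.68 0.66] y [ 0.25 -0.73  0.63] z [ 0.91 -0.05 -0.41] j [-2.56  0.72  1.32  1.5   0.47  1.26 -2.36] F [0.1 0.7 1.8] op 1.0 g 0.0
t 10.9 p [0.265 0.31  0.499] az 49.4 r 0.407 tilt 64.1 tiltaz -5.5 x [0.36 0.71 0.6 ] y [ 0.26 -0.7   0.67] z [ 0.9  -0.09 -0.44] j [-3.01 -0.05  1.32  2.07  1.12  1.56 -2.84] F [-1.5 -1.2  2.4] op 1.0 g 0.0
```

```bash
python3 -m creep '[[0,0,0.03,0.15,-1],[0,0,0.03,0.15,-1],[0,0,0.03,0.15,-1],[0,0,0.03,0.15,-1],[0,0,0.03,0.15,-1]]' >/dev/null; python3 st.py
```

```text
t 11.53 p [0.438 0.379 0.467] az 40.9 r 0.58 tilt 58.6 tiltaz -9.7 x [0.54 0.11 0.84] y [-0.06 -0.98  0.17] z [ 0.84 -0.14 -0.52] j [-2.08  0.48  1.32  1.82  0.63  0.73 -2.84] F [-0.5  0.3  0. ] op 1.0 g 0.0
```

```bash
python3 -m creep '[[-0.015,0.053,0.013,0.03,-1],[-0.015,0.053,0.013,0.03,-1],[-0.015,0.053,0.013,0.03,-1],[-0.015,0.053,0.013,0.03,-1],[-0.015,0.053,0.013,0.03,-1]]' >/dev/null; python3 st.py
```

```text
t 12.15 p [0.523 0.162 0.433] az 17.2 r 0.548 tilt 50.8 tiltaz -13.7 x [0.64 0.01 0.76] y [-0.14 -0.98  0.12] z [ 0.75 -0.18 -0.63] j [-1.83  0.16  1.32  2.02  0.87  0.59 -2.84] F [-0.3 -1.1 -0.5] op 1.0 g 0.0
```

```bash
python3 -m creep '[[-0.007,0.06,0.003,0,-1],[-0.007,0.06,0.003,0,-1],[-0.007,0.06,0.003,0,-1],[-0.007,0.06,0.003,0,-1],[-0.007,0.06,0.003,0,-1]]' >/dev/null; python3 st.py
```

```text
t 12.78 p [ 0.5   -0.096  0.428] az -10.8 r 0.509 tilt 48.8 tiltaz -14.7 x [0.67 0.01 0.74] y [-0.13 -0.98  0.14] z [ 0.73 -0.19 -0.66] j [-1.25 -0.3   0.99  2.17  1.18  0.62 -2.65] F [ -4.3 -26.1   0.3] op 1.0 g 0.0
```

```bash
python3 -m creep '[[0,0,0,0,-1],[0.02,0.01,0.025,0.05,-1],[0.02,0.01,0.025,0.05,-1],[0.02,0.01,0.025,0.05,-1],[0,0,0,0.04,-1]]' >/dev/null; python3 st.py
python3 - <<'E'
from h import *
np.set_printoptions(precision=3,suppress=True)
for n in('wrist','scene'):
    c=cam(n);save(c,n+'1')
    for k in('cup','dish','screen_bar','hinge'):
        for o in pinpoint(n,k)[:3]:
            print(n,'pin',k,round(o['p'],2),np.round(o['centre']), ray(c,o['centre'],{'hinge':.07,'cup':.05,'dish':.05,'screen_bar':.238}[k]))
    for o in outline_of(n,'cup')[:3]:
        P=pts(c,o['mask']);P=P[P[:,2]>.055]
        if len(P)>10:print(n,'cup',round(o['p'],2),np.round(o['bbox']),np.median(P,0),P.min(0),P.max(0))
E
```

```text
t 13.4 p [ 0.557 -0.13   0.445] az -13.1 r 0.572 tilt 49.4 tiltaz -14.1 x [ 0.63 -0.17  0.76] y [-0.25 -0.97 -0.01] z [ 0.74 -0.19 -0.65] j [-1.48 -0.3   1.32  2.03  1.12  0.57 -2.68] F [0.5 0.1 0.2] op 1.0 g 0.0
wrist pin cup 0.62 [ 60. 368.] [0.628 0.317 0.05 ]
wrist pin screen_bar 0.64 [ 65. 382.] [0.568 0.159 0.238]
wrist pin hinge 0.75 [143. 309.] [0.685 0.176 0.07 ]
wrist cup 0.77 [ 35. 368.  55.  42.] [0.649 0.358 0.067] [0.584 0.227 0.055] [0.668 0.386 0.201]
scene pin cup 0.77 [266. 165.] [0.594 0.317 0.05 ]
scene pin cup 0.6 [290. 173.] [0.601 0.232 0.05 ]
scene pin cup 0.56 [246. 182.] [0.501 0.319 0.05 ]
scene pin dish 0.74 [324. 192.] [0.589 0.102 0.05 ]
scene pin screen_bar 0.72 [297. 138.] [0.559 0.165 0.238]
scene pin hinge 0.57 [320. 163.] [0.671 0.168 0.07 ]
scene cup 0.98 [290. 166.  20.  32.] [0.579 0.218 0.111] [0.558 0.193 0.056] [0.622 0.257 0.12 ]
scene cup 0.64 [267. 154.  16.  29.] [0.635 0.345 0.064] [0.603 0.324 0.055] [0.667 0.377 0.074]
scene cup 0.6 [250. 175.  10.  18.] [0.54  0.33  0.062] [ 0.014 -0.181  0.056] [0.558 0.335 0.693]
```

View pics/wrist1.png

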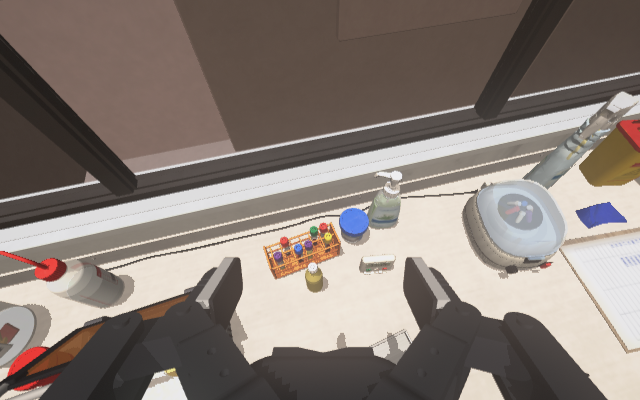

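View pics/scene1.png

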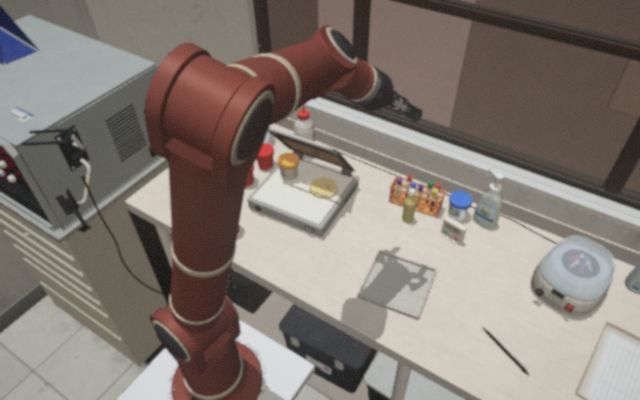

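```bash
python3 -m creep '[[-0.024,-0.051,-0.018,0,-1],[-0.024,-0.051,-0.018,0,-1],[-0.024,-0.051,-0.018,0,-1],[-0.024,-0.051,-0.018,0,-1],[-0.024,-0.051,-0.018,0,-1]]' >/dev/null; python3 st.py
```

```text
t 14.62 p [ 0.514 -0.013  0.467] az -1.4 r 0.514 tilt 52.9 tiltaz -14.1 x [ 0.58 -0.17  0.8 ] y [-0.26 -0.97 -0.02] z [ 0.77 -0.19 -0.6 ] j [-0.42 -0.12  0.15  2.1   0.99  0.5  -2.83] F [-0.3 -0.   0. ] op 1.0 g 0.0
```

```bash
python3 -m creep '[[-0.03,-0.04,-0.01,0,-1],[-0.03,-0.04,-0.01,0,-1],[-0.03,-0.04,-0.01,0,-1],[-0.03,-0.04,-0.01,0,-1],[-0.03,-0.04,-0.01,0,-1]]' >/dev/null; python3 st.py
```

```text
t 15.25 p [0.471 0.085 0.455] az 10.3 r 0.478 tilt 55.0 tiltaz -12.6 x [ 0.55 -0.18  0.82] y [-0.25 -0.97 -0.05] z [ 0.8  -0.18 -0.57] j [ 0.8  -0.26 -1.09  2.15  0.75  0.37 -2.83] F [-1.8  0.1  2.7] op 1.0 g 0.0
```

```bash
for i in 1 2 3; do python3 -m creep '[[0,0,0,-0.187,-1],[0,0,0,-0.187,-1],[0,0,0,-0.187,-1],[0,0,0,-0.187,-1],[0,0,0,-0.187,-1]]' >/dev/null; done; python3 st.py
```

```text
t 17.12 p [0.47  0.085 0.455] az 10.3 r 0.478 tilt 55.0 tiltaz -12.5 x [-0.44  0.48 -0.76] y [0.41 0.86 0.31] z [ 0.8  -0.18 -0.57] j [ 0.21 -0.14 -0.71  2.16  1.07  0.58 -0.35] F [ 0.9  0.1 -1. ] op 1.0 g 0.0
```

```bash
python3 -m creep '[[0,0,0,-0.187,-1],[0,0,0,-0.187,-1],[0.04,0.026,0.02,0,-1],[0.04,0.026,0.02,0,-1],[0.04,0.026,0.02,0,-1]]' >/dev/null; python3 st.py
```

```text
t 17.75 p [0.47  0.163 0.329] az 19.1 r 0.497 tilt 55.0 tiltaz -12.9 x [-0.56  0.15 -0.82] y [0.23 0.97 0.01] z [ 0.8  -0.18 -0.57] j [-0.03  0.26 -0.98  2.31  1.53  1.06 -0.75] F [ 2.3 -1.1  0.4] op 1.0 g 0.0
```

```bash
python3 -m creep '[[0.036,0.021,0.02,0,-1],[0.036,0.021,0.02,0,-1],[0.036,0.021,0.02,0,-1],[0.036,0.021,0.02,0,-1],[0,0,0,0,-1]]' >/dev/null; python3 st.py
python3 - <<'E'
from h import *
np.set_printoptions(precision=3,suppress=True)
n='wrist'
c=cam(n);save(c,'wrist2')
for o in outline_of(n,'cup')[:3]:
    P=pts(c,o['mask']);P=P[(P[:,2]>.055)&(P[:,2]<.13)]
    if len(P)>10:print('cup',round(o['p'],2),np.round(o['bbox']),np.median(P,0),np.percentile(P,2,0),np.percentile(P,98,0))
for k in('screen_bar','hinge','dish'):
  for o in pinpoint(n,k)[:2]:print(k,o['p'],ray(c,o['centre'],{'hinge':.07,'dish':.05,'screen_bar':.238}[k]))
E
```

```text
t 18.38 p [0.471 0.252 0.162] az 28.1 r 0.534 tilt 54.5 tiltaz -12.9 x [-0.56  0.14 -0.81] y [0.23 0.97 0.01] z [ 0.79 -0.18 -0.58] j [-0.43  0.77 -0.86  2.33  1.73  1.45 -1.22] F [ 0.  -0.1  0.8] op 1.0 g 0.0
cup 0.96 [473. 113.  90. 107.] [0.527 0.359 0.067] [0.51  0.33  0.056] [0.568 0.388 0.068]
cup 0.95 [327. 199.  66.  75.] [0.57  0.231 0.096] [0.562 0.202 0.057] [0.613 0.255 0.118]
cup 0.92 [505.  28. 158.  56.] [0.422 0.339 0.068] [0.408 0.313 0.066] [0.437 0.369 0.069]
screen_bar 0.74 [0.576 0.16  0.238]
hinge 0.76 [0.699 0.167 0.07 ]
dish 0.78 [0.609 0.107 0.05 ]
```

View pics/wrist2.png

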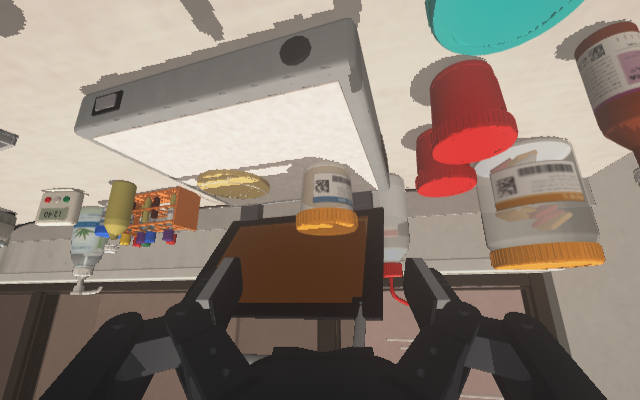

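```bash
python3 -m creep '[[-0.002,0.001,0.034,0,-1],[-0.002,0.001,0.034,0,-1],[-0.002,0.001,0.034,0,-1],[-0.002,0,0.034,0,-1],[-0.001,0,0.034,0,-1]]' >/dev/null; python3 st.py
```

```text
t 19.25 p [0.616 0.22  0.078] az 19.7 r 0.654 tilt 55.1 tiltaz -12.9 x [-0.55  0.14 -0.82] y [0.23 0.97 0.01] z [ 0.8  -0.18 -0.57] j [-0.23  0.97 -0.71  2.15  2.08  1.35 -1.11] F [-0.3  1.1 -0.3] op 1.0 g 0.0
```

```bash
python3 -m creep '[[0.006,0,0.001,0,-1],[0,0,0,0,0],[0,0,0,0,0.6],[0,0,0,0,0.8],[0,0,0,0,0.8]]' 30 >/dev/null; python3 st.py; python3 -m creep '[[0,0,0,0,1],[0,0,0,0,1],[0,0,0,0,1],[0,0,0,0,1],[0,0,0,0,1]]' >/dev/null; python3 st.py
```

```text
t 19.88 p [0.611 0.223 0.072] az 20.0 r 0.65 tilt 55.0 tiltaz -12.7 x [-0.56  0.14 -0.82] y [0.23 0.97 0.01] z [ 0.8  -0.18 -0.57] j [-0.24  0.98 -0.71  2.15  2.08  1.36 -1.12] F [-4.  -0.1  5.9] op 0.63 g 31.5
t 20.5 p [0.611 0.223 0.072] az 20.0 r 0.65 tilt 55.0 tiltaz -12.7 x [-0.56  0.14 -0.82] y [0.23 0.97 0.01] z [ 0.8  -0.18 -0.57] j [-0.24  0.98 -0.71  2.15  2.08  1.36 -1.12] F [-3.1  0.3  5.4] op 0.63 g 31.6
```

```bash
python3 -m creep '[[-0.004,0,-0.004,0,1],[-0.004,0,-0.004,0,1],[0,0,-0.03,0,1],[0,0,-0.035,0,1],[0,0,-0.035,0,1]]' >/dev/null; python3 st.py; python3 -m creep '[[0,0,-0.035,0,1],[0,0,-0.035,0,1],[0,0,-0.035,0,1],[-0.03,0,-0.02,0,1],[-0.03,0,-0.02,0,1]]' >/dev/null; python3 st.py
```

```text
t 21.12 p [0.528 0.24  0.14 ] az 24.5 r 0.581 tilt 54.8 tiltaz -12.9 x [-0.56  0.14 -0.82] y [0.23 0.97 0.01] z [ 0.8  -0.18 -0.58] j [-0.33  0.83 -0.8   2.27  1.87  1.41 -1.16] F [ 0.1  0.4 -0.2] op 0.64 g 31.7
t 21.75 p [0.447 0.258 0.272] az 30.1 r 0.516 tilt 54.8 tiltaz -12.8 x [-0.56  0.14 -0.82] y [0.23 0.97 0.01] z [ 0.8  -0.18 -0.58] j [-0.36  0.51 -0.97  2.26  1.51  1.37 -0.96] F [ 0.6 -0.5  0.2] op 0.63 g 31.7
```

```bash
python3 -m creep '[[-0.0035,-0.046,0.013,0,1],[-0.0035,-0.046,0.013,0,1],[-0.0035,-0.046,0.013,0,1],[-0.0035,-0.046,0.013,0,1],[-0.0035,-0.046,0.013,0,1]]' >/dev/null; python3 st.py
```

```text
t 22.38 p [0.498 0.049 0.283] az 5.6 r 0.501 tilt 52.4 tiltaz -15.2 x [-0.59  0.15 -0.79] y [ 0.26  0.97 -0.01] z [ 0.76 -0.21 -0.61] j [ 0.5   0.46 -1.34  2.42  1.75  1.14 -0.73] F [ 0.2 -0.6 -0.6] op 0.64 g 32.2
```

```bash
python3 -m creep '[[0.003,-0.048,0.017,0,1],[0.003,-0.048,0.017,0,1],[0.003,-0.048,0.017,0,1],[0.003,-0.048,0.017,0,1],[0.003,-0.048,0.017,0,1]]' >/dev/null; python3 st.py
```

```text
t 23.0 p [ 0.518 -0.195  0.242] az -20.7 r 0.554 tilt 51.0 tiltaz -15.8 x [-0.61  0.16 -0.78] y [ 0.26  0.96 -0.01] z [ 0.75 -0.21 -0.63] j [ 1.23  0.64 -1.32  2.4   2.22  0.78 -0.45] F [ 1.  -0.1  0. ] op 0.63 g 32.2
```

```bash
python3 -m creep '[[0.031,-0.0055,0.019,0,1],[0.031,-0.0055,0.019,0,1],[0.031,-0.0055,0.019,0,1],[0.031,-0.0055,0.019,0,1],[0.031,-0.0055,0.019,0,1]]' >/dev/null; python3 st.py
python3 - <<'E'
from h import *
np.set_printoptions(precision=3,suppress=True)
n='side'
c=cam(n)
cv2.imwrite('pics/side3.png',cv2.resize(c['image'][130:360,200:440,::-1],None,fx=2.5,fy=2.5))
for o in outline_of(n,'tray')[:1]:
    P=pts(c,o['mask']); print('tray',o['p'],np.percentile(P,1,0),np.percentile(P,99,0))
for o in outline_of(n,'cup')[:4]:
    P=pts(c,o['mask']);print('cup',o['p'],np.median(P,0),np.percentile(P,2,0),np.percentile(P,98,0))
E
```

```text
t 23.62 p [ 0.532 -0.24   0.075] az -24.3 r 0.584 tilt 48.9 tiltaz -15.2 x [-0.64  0.16 -0.75] y [ 0.26  0.97 -0.01] z [ 0.73 -0.2  -0.66] j [ 1.21  1.26 -1.34  2.42  2.44  1.23 -0.2 ] F [-0.2 -0.3 -0.7] op 0.63 g 32.2
tray 0.81 [ 0.364 -0.306  0.001] [ 0.533 -0.144  0.017]
cup 0.88 [0.36  0.245 0.054] [0.33  0.234 0.005] [0.386 0.291 0.07 ]
cup 0.86 [ 0.521 -0.254  0.121] [ 0.493 -0.269  0.06 ] [ 0.547 -0.214  0.126]
cup 0.69 [0.41  0.323 0.051] [0.382 0.312 0.003] [0.436 0.371 0.07 ]
cup 0.65 [0.542 0.341 0.059] [0.514 0.327 0.006] [0.571 0.447 0.071]
```

View pics/side3.png

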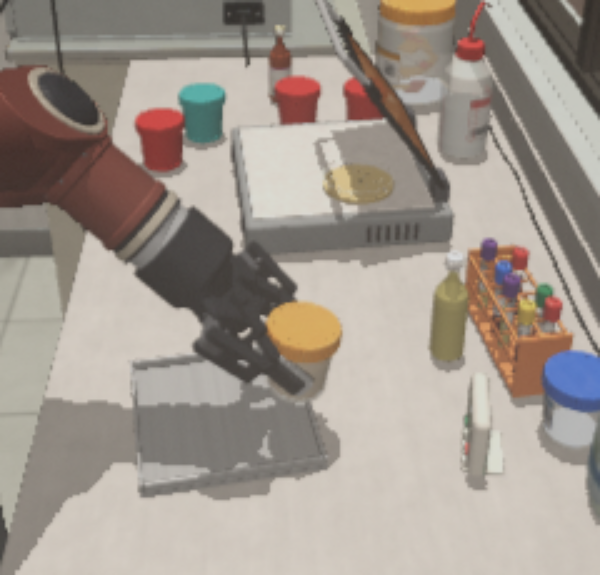

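```bash
python3 -m creep '[[0.0085,0,-0.0095,0,1],[0.0085,0,-0.0095,0,1],[0.0085,0,-0.0095,0,1],[0.0085,0,-0.0095,0,1],[0,0,0,0,1]]' >/dev/null; python3 st.py
```

```text
t 24.4 p [ 0.519 -0.249  0.08 ] az -25.6 r 0.576 tilt 47.6 tiltaz -14.4 x [-0.65  0.17 -0.74] y [ 0.25  0.97 -0.  ] z [ 0.72 -0.18 -0.67] j [ 1.25  1.23 -1.34  2.42  2.41  1.16 -0.18] F [-0.3 -0.7 -0.4] op 0.63 g 32.2
```

```bash
python3 -m creep '[[-0.04,0,-0.025,0,1],[-0.05,0,-0.01,0,1],[-0.05,0,0,0,1],[-0.05,0,0.01,0,1],[-0.04,0,0.03,0,1]]' >/dev/null; python3 st.py;  python3 -m creep '[[-0.03,0,0.03,0,1],[-0.03,0,0.03,0,1],[-0.03,0,0.03,0,1],[0,0,0,0,1],[0,0,0,0,1]]' >/dev/null; python3 st.py
```

```text
t 25.02 p [ 0.675 -0.288  0.249] az -23.1 r 0.734 tilt 47.8 tiltaz -14.4 x [-0.65  0.17 -0.74] y [ 0.25  0.97 -0.  ] z [ 0.72 -0.18 -0.67] j [ 1.13  0.81 -1.21  1.9   1.84  0.62  0.19] F [-0.4 -0.3 -1.5] op 0.63 g 32.2
t 25.65 p [ 0.796 -0.319  0.25 ] az -21.8 r 0.857 tilt 47.5 tiltaz -14.3 x [-0.65  0.17 -0.74] y [0.25 0.97 0.  ] z [ 0.71 -0.18 -0.68] j [ 0.96  0.92 -1.12  1.55  1.61  0.63  0.53] F [-0.8 -0.4 -1.4] op 0.64 g 32.2
```

```bash
python3 -m creep '[[0.04,0.006,-0.038,0,1],[0.04,0.006,-0.038,0,1],[0.04,0.006,-0.038,0,1],[0.04,0.006,-0.038,0,1],[0.04,0.006,-0.038,0,1]]' >/dev/null; python3 st.py;  python3 -m creep '[[0.03,0.003,-0.03,0,1],[0.03,0.003,-0.03,0,1],[0.03,0.003,0,0,1],[0.03,0.003,0,0,1],[0.03,0.003,0.01,0,1]]' >/dev/null; python3 st.py
```

```text
t 26.27 p [ 0.534 -0.221  0.232] az -22.5 r 0.578 tilt 47.5 tiltaz -14.3 x [-0.65  0.17 -0.74] y [0.25 0.97 0.  ] z [ 0.71 -0.18 -0.68] j [ 1.27  0.68 -1.31  2.31  2.12  0.68 -0.26] F [ 0.  -0.4  0.1] op 0.63 g 32.2
t 26.9 p [ 0.472 -0.213  0.204] az -24.3 r 0.518 tilt 43.4 tiltaz -12.7 x [-0.7   0.18 -0.69] y [0.23 0.97 0.01] z [ 0.67 -0.15 -0.73] j [ 1.36  0.68 -1.34  2.42  2.12  0.66 -0.27] F [ 0.5 -0.2  0.1] op 0.63 g 32.2
```

```bash
python3 -m creep '[[0.02,0,0.022,0,1],[0.02,0,0.022,0,1],[0.02,0,0.022,0,1],[0.02,0,0.022,0,1],[0.02,0,0.022,0,1]]' >/dev/null; python3 st.py
```

```text
t 27.52 p [ 0.503 -0.228  0.064] az -24.4 r 0.553 tilt 41.9 tiltaz -11.7 x [-0.72  0.18 -0.67] y [0.23 0.97 0.02] z [ 0.65 -0.14 -0.74] j [ 1.24  1.21 -1.34  2.42  2.3   1.11 -0.16] F [ 0.5 -0.1  0.3] op 0.63 g 32.2
```

```bash
python3 -m creep '[[0.006,0,0.004,0,1],[0.006,0,0.004,0,1],[0.006,0,0.004,0,1],[0.006,0,0.004,0,1],[0.004,0,0.004,0,1]]' >/dev/null; python3 st.py
python3 - <<'E'
from h import *
c=cam('side')
cv2.imwrite('pics/side4.png',cv2.resize(c['image'][230:360,220:420,::-1],None,fx=4,fy=4))
E
```

```text
t 28.15 p [ 0.503 -0.232  0.034] az -24.8 r 0.554 tilt 41.8 tiltaz -11.9 x [-0.72  0.18 -0.67] y [0.23 0.97 0.02] z [ 0.65 -0.14 -0.75] j [ 1.24  1.31 -1.34  2.42  2.35  1.18 -0.11] F [-0.   0.3 -0.3] op 0.64 g 32.2
```

View pics/side4.png

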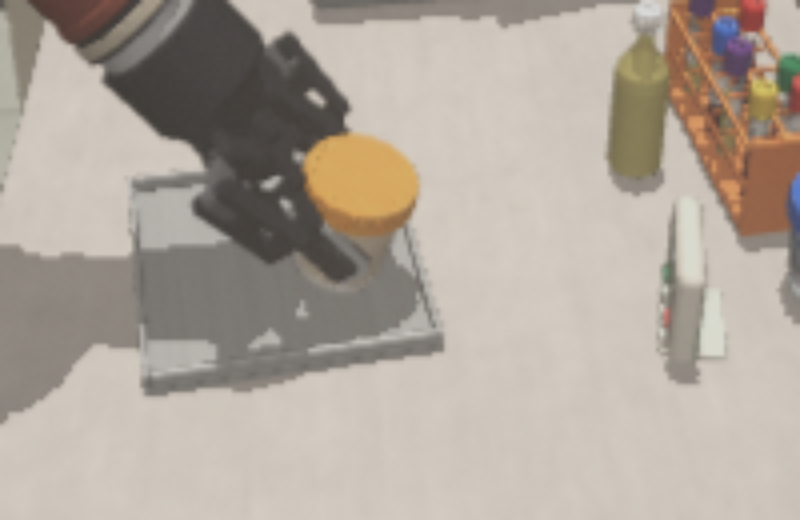

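```bash
python3 -m creep '[[0.002,0,0.00225,0,1],[0.002,0,0.00225,0,1],[0.002,0,0.00225,0,1],[0,0,0,0,1],[0,0,0,0,1]]' 20 >/dev/null; python3 st.py; python3 -m creep '[[0.0015,0,0.0015,0,1],[0.0015,0,0.0015,0,1],[0,0,0,0,1],[0,0,0,0,1],[0,0,0,0,1]]' 20 >/dev/null; python3 st.py
```

```text
t 28.82 p [ 0.505 -0.232  0.027] az -24.7 r 0.555 tilt 42.1 tiltaz -11.8 x [-0.72  0.18 -0.67] y [0.23 0.97 0.02] z [ 0.66 -0.14 -0.74] j [ 1.24  1.34 -1.34  2.42  2.37  1.2  -0.1 ] F [-0.5 -0.7  4.9] op 0.63 g 32.4
t 29.45 p [ 0.507 -0.232  0.026] az -24.6 r 0.557 tilt 42.7 tiltaz -11.8 x [-0.71  0.18 -0.68] y [0.22 0.97 0.02] z [ 0.66 -0.14 -0.73] j [ 1.24  1.36 -1.34  2.42  2.39  1.21 -0.1 ] F [-6.9  2.6 26.4] op 0.64 g 31.1
```

```bash
python3 -m creep '[[0,0,-0.001,0,-0.2],[0,0,0,0,-0.24],[0,0,0,0,-0.26],[0,0,0,0,-0.27],[0,0,0,0,-0.28]]' 20 >/dev/null; python3 st.py; python3 -m creep '[[0,0,0,0,-0.29],[0,0,0,0,-0.30],[0,0,0,0,-0.31],[0,0,0,0,-0.32],[0,0,0,0,-0.34]]' 20 >/dev/null; python3 st.py
python3 - <<'E'
from h import *
c=cam('side')
cv2.imwrite('pics/side5.png',cv2.resize(c['image'][230:360,220:420,::-1],None,fx=4,fy=4))
E
```

```text
t 30.07 p [ 0.504 -0.231  0.023] az -24.7 r 0.554 tilt 42.1 tiltaz -11.8 x [-0.72  0.18 -0.67] y [0.23 0.97 0.02] z [ 0.66 -0.14 -0.74] j [ 1.24  1.36 -1.34  2.42  2.38  1.21 -0.09] F [-1.9  0.9  5.5] op 0.64 g 5.0
t 30.7 p [ 0.503 -0.231  0.021] az -24.7 r 0.553 tilt 41.8 tiltaz -11.8 x [-0.72  0.18 -0.67] y [0.23 0.97 0.02] z [ 0.65 -0.14 -0.75] j [ 1.24  1.36 -1.34  2.42  2.37  1.21 -0.09] F [-0.   0.8 -0.1] op 0.67 g 0.1
```

View pics/side5.png

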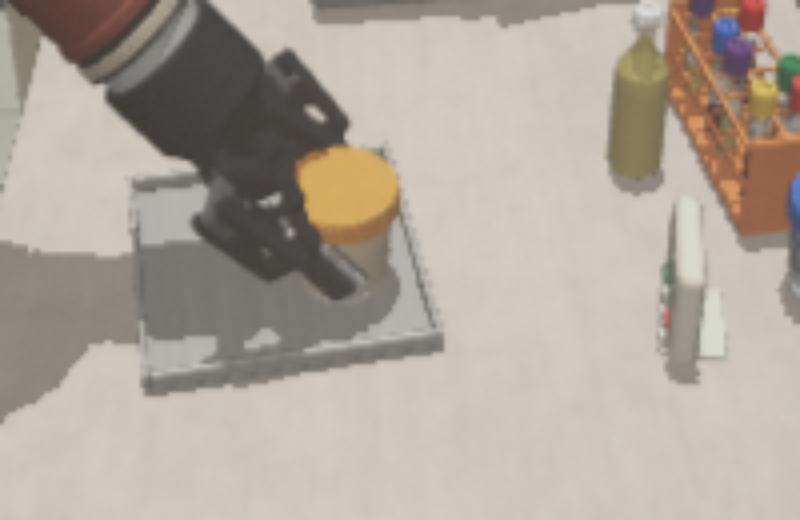

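```bash
python3 -m creep '[[0,0,0,0,-0.7],[0,0,0,0,-1],[0,0,0,0,-1],[0,0,-0.01,0,-1],[0,0,-0.03,0,-1]]' >/dev/null; python3 st.py; python3 -m creep '[[0,0,-0.04,0,-1],[0,0,-0.05,0,-1],[0,0,-0.05,0,-1],[-0.03,0,-0.04,0,-1],[-0.03,0,-0.04,0,-1]]' >/dev/null; python3 st.py
python3 - <<'E'
from h import *
np.set_printoptions(precision=3,suppress=True)
for n in('side','scene'):
    c=cam(n);P=pts(c)
    o=outline_of(n,'screen_bar')
    o=o or outline_of(n,'screen')
    Q=pts(c,o[0]['mask']);Q=Q[(Q[:,2]>.09)&(Q[:,2]<.26)&(Q[:,1]<.32)&(Q[:,0]>.5)]
    # plane fit
    m=Q.mean(0);
    for _ in range(5):
        u,s,v=np.linalg.svd(Q-m,full_matrices=False);nn=v[2]*np.sign(v[2][2]);r=(Q-m)@nn;Q=Q[abs(r)<max(.004,2*r.std())];m=Q.mean(0)
    print(n,'plane',m,nn,'angle',np.degrees(np.arccos(nn[2])),'yaw',np.degrees(np.arctan2(-nn[1],-nn[0])),len(Q),r.std(),'top',np.percentile(Q,99.5,0),Q[Q[:,2]>np.percentile(Q[:,2],98)].mean(0))
    for k in('screen_bar','hinge'):
        for q in pinpoint(n,k)[:1]:print(k,q['p'],q['centre'],ray(c,q['centre'],.238 if k!='hinge' else .07))
    for k in outline_of(n,'cup')[:4]:
        P=pts(c,k['mask']);print('cup',k['p'],np.median(P,0),np.percentile(P,98,0))
E
```

```text
t 31.38 p [ 0.494 -0.237  0.051] az -25.6 r 0.547 tilt 40.9 tiltaz -11.1 x [-0.73  0.19 -0.65] y [0.22 0.97 0.03] z [ 0.64 -0.13 -0.76] j [ 1.27  1.24 -1.34  2.42  2.3   1.1  -0.11] F [ 0.3 -0.6 -0. ] op 1.0 g 0.0
t 32.0 p [ 0.428 -0.248  0.242] az -30.1 r 0.495 tilt 38.3 tiltaz -10.7 x [-0.76  0.19 -0.62] y [0.22 0.98 0.03] z [ 0.61 -0.11 -0.79] j [ 1.6   0.48 -1.32  2.32  1.6   0.29  0.32] F [-1.7 -0.1 -0.8] op 1.0 g 0.0
side plane [0.62  0.14  0.172] [0.807 0.056 0.589] angle 53.945566896000365 yaw -176.04496320840906 579 0.0016078199255579 top [0.682 0.278 0.243] [0.568 0.16  0.243]
screen_bar 0.56 [331.5, 141.4] [0.568 0.137 0.238]
hinge 0.59 [371.8, 187.0] [0.699 0.175 0.07 ]
cup 0.83 [0.41  0.323 0.052] [0.436 0.369 0.07 ]
cup 0.67 [0.625 0.333 0.052] [0.651 0.368 0.07 ]
cup 0.61 [ 0.485 -0.246  0.069] [ 0.513 -0.201  0.074]
cup 0.51 [0.541 0.34  0.058] [0.568 0.382 0.07 ]
scene plane [0.618 0.092 0.169] [0.81  0.062 0.584] angle 54.30128386833416 yaw -175.62741524745874 396 0.001424449070617195 top [0.675 0.147 0.24 ] [0.57  0.089 0.24 ]
cup 0.88 [ 0.471 -0.23   0.067] [ 0.512 -0.198  0.073]
cup 0.5 [0.382 0.342 0.06 ] [0.416 0.408 0.714]
cup 0.18 [0.615 0.088 0.173] [0.678 0.143 0.644]
```

```bash
python3 -m creep '[[0,0,-0.01,0.187,-1],[0,0,-0.01,0.187,-1],[0,0,-0.01,0.187,-1],[0,0,-0.01,0.187,-1],[0,0,0,0.187,-1]]' >/dev/null; python3 st.py; python3 -m creep '[[0,0,0,0.187,-1],[0,0,0,0.187,-1],[0.05,0.019,-0.004,0,-1],[0.05,0.019,-0.004,0,-1],[0.05,0.019,-0.004,0,-1]]' >/dev/null; python3 st.py
```

```text
t 33.12 p [ 0.403 -0.244  0.269] az -31.2 r 0.471 tilt 38.1 tiltaz -10.2 x [-0.28  0.9  -0.34] y [0.74 0.42 0.52] z [ 0.61 -0.11 -0.79] j [ 1.73  0.33 -1.31  2.32  0.82  0.13  0.17] F [-0.7 -0.5  0.1] op 1.0 g 0.0
t 33.75 p [ 0.439 -0.105  0.289] az -13.4 r 0.451 tilt 37.8 tiltaz -10.1 x [ 0.01  0.99 -0.13] y [0.8  0.07 0.6 ] z [ 0.6  -0.11 -0.79] j [ 1.18  0.07 -1.03  2.36  0.64  0.11 -0.41] F [ 0.7  0.1 -0. ] op 1.0 g 0.0
```

```bash
python3 -m creep '[[0.054,0.019,0,0,-1],[0.054,0.019,0,0,-1],[0.054,0.019,0,0,-1],[0.054,0.019,0,0,-1],[0.054,0.019,0,0,-1]]' >/dev/null; python3 st.py
python3 - <<'E'
from h import *
np.set_printoptions(precision=3,suppress=True)
c=cam('wrist');save(c,'wrist6')
P=pts(c);
for q in pinpoint('wrist','screen_bar')[:2]:print('bar',q['p'],q['centre'],ray(c,q['centre'],.236))
E
```

```text
t 34.38 p [0.503 0.128 0.303] az 14.3 r 0.519 tilt 36.7 tiltaz -9.8 x [-0.    0.99 -0.13] y [0.81 0.07 0.58] z [ 0.59 -0.1  -0.8 ] j [ 0.23  0.24 -0.91  2.14  1.14  0.7  -1.44] F [ 1.2 -0.4  0.1] op 1.0 g 0.0
bar 0.61 [343.8, 159.4] [0.57  0.161 0.236]
```

View pics/wrist6.png

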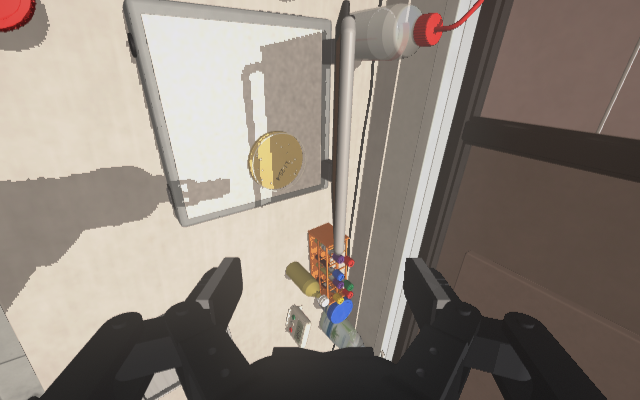

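```bash
python3 -m creep '[[0.008,0.006,0.019,0,-1],[0.008,0.006,0.022,0,-1],[0.008,0.006,0.022,0,-1],[0.008,0,0.023,0,-1],[0.008,0,0.023,0,-1]]' 20 >/dev/null; python3 st.py
python3 - <<'E'
from h import *
np.set_printoptions(precision=3,suppress=True)
s=read_state();R=Ro.from_rotvec(s['orientation']).as_matrix()
print('bar in tool',R.T@(np.array([.569,.161,.237])-s['position']))
E
```

```text
t 35.1 p [0.582 0.155 0.22 ] az 15.0 r 0.602 tilt 36.6 tiltaz -9.9 x [ 0.    0.99 -0.13] y [0.81 0.07 0.58] z [ 0.59 -0.1  -0.8 ] j [ 0.07  0.51 -0.79  2.07  1.46  0.77 -1.71] F [-0.3 -0.3  0.4] op 1.0 g 0.0
bar in tool [ 0.003  0.    -0.022]
```

```bash
python3 -m creep '[[0,0,0,0,0],[0,0,0,0,0.5],[0,0,0,0,0.8],[0,0,0,0,1],[0,0,0,0,1]]' 20 >/dev/null; python3 st.py
```

```text
t 35.73 p [0.581 0.155 0.222] az 15.0 r 0.602 tilt 36.8 tiltaz -9.9 x [ 0.    0.99 -0.13] y [0.81 0.07 0.59] z [ 0.59 -0.1  -0.8 ] j [ 0.07  0.5  -0.79  2.07  1.46  0.77 -1.7 ] F [-4.1 -1.3  2.9] op 0.11 g 20.2
```

```bash
python3 -m creep '[[0.0003,-0.0085,0.0002,0,1],[0.0003,-0.0086,0.0006,0,1],[0.0003,-0.0086,0.001,0,1],[0.0003,-0.0086,0.0012,0,1],[0.0003,-0.0086,0.0014,0,1]]' 20 >/dev/null; python3 st.py;python3 -m creep '[[0.0005,-0.0082,0.002,0,1],[0.0005,-0.0082,0.0023,0,1],[0.0005,-0.0082,0.0026,0,1],[0.0005,-0.0082,0.003,0,1],[0,0,0,0,1]]' 20 >/dev/null; python3 st.py
cat > ang.py <<'E'
from h import *
np.set_printoptions(precision=3,suppress=True)
for n in('side','scene'):
    c=cam(n)
    o=outline_of(n,'screen_bar') or outline_of(n,'viewer')
    Q=pts(c,o[0]['mask']);Q=Q[(Q[:,2]>.085)&(Q[:,2]<.26)&(Q[:,1]<.32)&(Q[:,1]>.03)&(Q[:,0]>.48)]
    b=None;rng=np.random.default_rng(0)
    for _ in range(400):
        a=Q[rng.choice(len(Q),3,0)];nn=np.cross(a[1]-a[0],a[2]-a[0]);nn/=np.linalg.norm(nn)+1e-9
        k=abs((Q-a[0])@nn)<.003
        if abs(nn[1])<.25 and (b is None or k.sum()>b.sum()):b=k
    I=Q[b];m=I.mean(0);nn=np.linalg.svd(I-m)[2][2];nn*=np.sign(nn[2])
    # angle from hinge line (.69,.17,.07)
    e=np.array([.997,.073,0]);d=(np.array([.689,.17,0])-m)@e
    print(n,'plane angle',np.degrees(np.arccos(nn[2])).round(1),'n',nn,len(I),len(Q),'m',m,'from hinge',np.degrees(np.arctan2(m[2]-.07,d)).round(1))
E
python3 ang.py
```

```text
t 36.35 p [0.551 0.153 0.194] az 15.5 r 0.571 tilt 37.0 tiltaz -9.9 x [ 0.    0.99 -0.13] y [0.81 0.07 0.59] z [ 0.59 -0.1  -0.8 ] j [ 0.03  0.52 -0.78  2.18  1.58  0.78 -1.89] F [ 1.1 -1.   2.6] op 0.1 g 20.2
t 36.98 p [0.529 0.151 0.165] az 16.0 r 0.55 tilt 36.7 tiltaz -9.9 x [ 0.    0.99 -0.13] y [0.81 0.07 0.58] z [ 0.59 -0.1  -0.8 ] j [ 0.    0.56 -0.78  2.25  1.69  0.81 -2.05] F [ 1.5 -0.5 -1.9] op 0.11 g 20.2
side plane angle 32.9 n [0.541 0.04  0.84 ] 1125 1188 m [0.608 0.146 0.127] from hinge 34.6
scene plane angle 32.8 n [0.54  0.042 0.841] 647 733 m [0.596 0.123 0.132] from hinge 32.6
```

```bash
python3 -m creep '[[0.0003,-0.004,0.0016,0,1],[0.0002,-0.0042,0.0017,0,1],[0,0,0,0,1],[0,0,0,0,1],[0,0,0,0,1]]' 20 >/dev/null; python3 st.py; python3 ang.py
```

```text
t 37.8 p [0.524 0.151 0.158] az 16.1 r 0.546 tilt 36.7 tiltaz -9.9 x [ 0.    0.99 -0.13] y [0.81 0.07 0.58] z [ 0.59 -0.1  -0.8 ] j [-0.    0.57 -0.78  2.27  1.72  0.83 -2.09] F [ 2.6 -2.9 -1.5] op 0.11 g 20.0
side plane angle 30.3 n [0.504 0.037 0.863] 1202 1292 m [0.604 0.147 0.124] from hinge 32.1
scene plane angle 30.3 n [0.504 0.041 0.863] 747 850 m [0.593 0.125 0.127] from hinge 30.2
```

```bash
python3 -m creep '[[0,0,0,0,0.7],[0,0,0,0,0.4],[0,0,0,0,0],[0,0,0,0,-0.2],[0,0,0,0,-0.2]]' 20 >/dev/null; python3 st.py; python3 -m creep '[[0,0,-0.015,0,-0.2],[0,0,-0.03,0,-0.2],[0,0,-0.03,0,-0.2],[0,0,-0.03,0,-0.2],[0,0,-0.03,0,-0.2]]' >/dev/null; python3 st.py; python3 ang.py
python3 - <<'E'
from h import *
c=cam('side')
cv2.imwrite('pics/side7.png',cv2.resize(c['image'][110:360,190:450,::-1],None,fx=2.4,fy=2.4))
E
```

```text
t 38.62 p [0.524 0.152 0.158] az 16.1 r 0.546 tilt 36.7 tiltaz -9.8 x [ 0.    0.99 -0.13] y [0.81 0.07 0.58] z [ 0.59 -0.1  -0.8 ] j [-0.    0.57 -0.78  2.27  1.72  0.83 -2.09] F [-1.1  0.6 -0.2] op 0.6 g 0.0
t 39.25 p [0.444 0.165 0.267] az 20.4 r 0.474 tilt 36.7 tiltaz -9.8 x [ 0.    0.99 -0.13] y [0.81 0.07 0.58] z [ 0.59 -0.1  -0.8 ] j [ 0.03  0.25 -0.9   2.27  1.25  0.76 -1.75] F [ 0.1  0.3 -0.6] op 0.6 g 0.0
side plane angle 30.5 n [0.505 0.038 0.862] 1238 1349 m [0.599 0.149 0.127] from hinge 32.1
scene plane angle 30.2 n [0.502 0.038 0.864] 1104 1275 m [0.585 0.158 0.131] from hinge 30.1
```

View pics/side7.png

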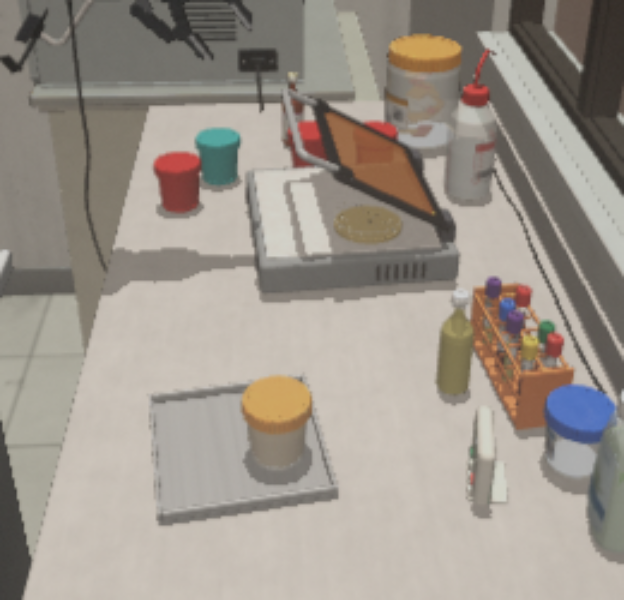

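The cup stands upright in the tray at (277,425). The screen holds at about 30° with the gripper clear, and the dish, timer and bottles look undisturbed.

```bash
python3 -c "
from rig import *
print(close_job())"
```

```text
the job is handed in; nothing more can be done
None
```

The cup stands upright inside the tray, the screen stays by itself at about 30° (30.2–30.5° measured after release), nothing else looks disturbed, and the job was handed in at about 39 s of the 64 s allowed.

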